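Slide the pellet carrier home under the analyser's leaf springs

ROBOT

A 6-joint arm with a two-finger parallel gripper is mounted at the origin on the work surface. World frame = base frame: x ahead of the robot, y to its left, z up, the work surface at z = 0. Lengths are in m, angles in degrees, forces in N, time in s.
With the tool pointing down it reaches from about 0.325 to 0.85 m from the base axis. Payload 15.5 kg.
Tool frame: the origin (TCP) lies midway between the tips of the shut fingers; the grasp point (between the pads) lies 19 mm behind it; y points along the fingers, x is the direction in which the jaws open and shut, and the axes are right-handed (so a half turn about y gives the same grasp; the last joint's range is limited). The gripper opens to 91 mm and grips with 3 to 60 N. Pads are 32 mm wide; open, the fingers measure 118 mm over their backs; the gripper's body (76 mm by 178 mm) begins 60 mm behind the grasp point.
Start: joints at [-82.305, 28.281, 77.091, -0, 74.628, -5.472], TCP at [0.142, -0.609, 0.214] pointing down, gripper open.
Joint ranges: [-166.48, 166.48], [-47.26, 123.95], [12.59, 153.08], [-70.14, 250.14], [6.76, 159.57], [-176.63, 176.63]. Speed limits (degrees/s): [108.29, 108.29, 147.25, 172.46, 172.46, 172.46].

INTERFACE

Orientations are given as a 3x3 rotation matrix whose columns are the frame's x, y, z axes.
In Python, from bench import ctrl gives the robot as it stands. The module is installed in compiled form; this text tells all that it offers. Calls block until the motion is done:
- ctrl.goto(position, orientation): joint-space move of the TCP to a pose.
- ctrl.move_l(position, vel=0.15, ori=None, contact_N=None): straight line of the TCP; ori=None keeps the orientation; vel is the mean speed in m/s. With contact_N (N) it stops when the force on the tool has changed by that much, and returns True; else False.
- ctrl.movej(angles): joint-space move.
- ctrl.command_gripper(opening): opening from 0.0 (shut) to 1.0 (fully open); the grip force is fixed at half the most; returns when the fingers have stopped.
- ctrl.sleep(seconds).
- ctrl.ik(position, orientation): joint angles nearest the present ones, or None.
- ctrl.read_camera(name): name is "side" or "top" or "wrist"; returns the picture (420x560x3 uint8, blue, green, red); there is no depth.
- ctrl.camera_params(name): a dict with "fx", "fy", "cx", "cy" (pixels), "pose" (4x4, takes a point from camera to world coordinates); the wrist camera has in their place "T_tool_cam" (4x4, takes a point from camera to tool coordinates, whose origin is the TCP and whose axes are the tool frame's). Camera axes: x right, y up, looking along -z (the intrinsics and any distortion apply to the point x, -y, -z); pixel columns grow to the right and rows downward; lengths in m; the calibration is good to about 2 mm. A picture is of the moment at which its call begins: read the wrist's pose just before it. camera_params takes no time and is no camera call.
A pose or a line that the arm cannot do raises ctrl.MotionError and nothing moves.
- ctrl.sign_off(): hands the job in, once; it reports no verdict.
Readings, each from a call of its own:
- ctrl.current_t(): time.
- ctrl.current_q(): joint angles.
- ctrl.current_dq(): joint speeds.
- ctrl.current_effort(): joint torques, N m.
- ctrl.current_tool_pos(): TCP position.
- ctrl.current_eef_rot(): TCP orientation.
- ctrl.current_contact_force(): force on the tool from outside, world axes, zero at the start.
- ctrl.current_wrist_torque(): the same for the moment, N m.
- ctrl.current_grip_width(): opening from 0.0 (shut) to 1.0 (fully open).
Only numpy, scipy, OpenCV 4.12 (cv2) and the standard library are available. Lean on these libraries where they do the work, as an engineer would, in place of code of your own. Each camera call takes 0.05 s, during which the arm holds its last target.

TASK

Load the sample: with a fingertip on its ribbed rubber pad, press the carrier that holds the two round pellets down hard and, keeping it pressed all the way, slide it along its lane under the two leaf springs until it is fully home against the stop, then let go. Touch neither of the pellets, do not pick or tip the carrier up, and leave the carrier with the square tile and everything else as it is.

Things in the scene. Friction and masses are not known exactly. Their poses are not given: they have to be found in the camera images.
- analyser: white bench analyser, fixed. Origin on the bench; y is the sliding direction of both lanes (towards the tall end), z up. Deck x -130 to 130, y -210 to 135 mm, top at z = 60 mm. Two lanes, 70 mm wide, sunk 8 mm into it (floor z = 52), centred at x = -55 and +55 mm, from a closed end at y = -125 to the stop wall at y = 105 mm. Carriers slide on the floor with friction about 0.2
- hood_hinge (a point): hinge of the analyser's raised hood, on its housing (x -130 to 130, y 135 to 300 mm in the analyser's frame, 130 mm high); this point at y = 215, z = 135 mm. The open hood stands up from here to 340 mm above the bench and stays open; nothing overhangs the deck
- spring_ends (a point): level with the free ends of the leaf springs, midway between the lanes: analyser y = 75, z = 57 mm. Each lane has two steel springs 12 mm wide, 26 mm either side of its middle, clamped at y = 37, z = 70 mm and sloping down at 19 degrees to these ends; clamp blocks up to z = 76 mm at y = 24 to 44. A carrier moved along +y lifts its two springs, which then bear on its long edges with about 7 N each
- lane_stop (a point): the stop wall at the lanes' +y end, midway between the lanes, at deck level: analyser y = 105, z = 60 mm
- pellet_carrier: aluminium carrier plate that holds the two dark round pellets: 66 (x) x 140 (y) x 8 mm, loose in one of the two lanes (either one), its top flush with the deck. Origin at the centre of its underside, axes parallel to the analyser's, nose towards +y; about 0.2 kg
- pellet_pad_top (a point): middle of the top of the pellet carrier's ribbed black rubber grip pad, 50 (x) x 46 (y) mm, standing 1.5 mm above the plate, at the tail end of the plate (its middle 43 mm behind the plate's middle). Rubber friction about 1: a fingertip pressing with about 20 N drives the carrier under the springs, a light one slips
- pellet_nose (a point): middle of the pellet carrier's leading (+y) end face, 70 mm ahead of the carrier's middle and 4 mm above the lane floor; when home it is at the lane's stop wall, y = 105 mm in the analyser's frame
- pellets: the two pressed sample pellets on the carrier, dark discs 32 mm across standing 1.5 mm above the plate, centred 4 and 42 mm ahead of the carrier's middle (8 mm from the pad to the nearer one); not to be touched. Origin on the plate's top at its middle
- tile_carrier: the other carrier, same plate and same grip pad, but with one white square tile of 36 mm in place of the pellets, waiting at the start of the other lane; stays there. Origin at the centre of its underside
- vial_a: small amber glass vial with a metal crimp cap, 22 mm wide, 48 mm tall, standing on the analyser's deck at its right-hand end; origin at the centre of its underside; bystander
- vial_b: second amber vial like vial_a, beside it; bystander
- tweezers: steel tweezers 125 mm long, 8 mm high, lying on the deck at its right-hand end; origin at their middle, underside; bystander
- pellet_die: stepped round steel pellet die, 64 mm wide, 75 mm tall, on the bench to the right of the analyser; origin at the centre of its underside; bystander
- powder_jar: white jar with a black cap, 52 mm wide, 62 mm tall, on the bench to the right of the analyser; origin at the centre of its underside; bystander
- spatula: thin double-ended steel laboratory spatula 160 mm long, 5 mm high, lying on the bench beyond the analyser; origin at its middle, underside; bystander
- wash_bottle: white plastic bottle 66 mm wide, 160 mm tall, on the bench further to the right; origin at the centre of its underside; bystander
- pellet_pad: the pellet carrier's rubber grip pad itself; origin at the centre of its underside, on the plate's top (1.5 mm below pellet_pad_top)

How it is judged (in metres and radians):
On the way, in this order (a step that is already met when the one before it is completed fails the run):
1. the pellet carrier's nose is under the leaf springs while a finger presses its grip pad with more than 6 N (y of pellet_nose in the frame of analyser above 0.078 m and contact force between the fingers and pellet_pad above 6 N), for 0.05 s.
2. the pellet carrier reaches the stop (within 3 mm) while a finger still presses its grip pad with more than 4 N (y of pellet_nose in the frame of analyser above 0.102 m and contact force between the fingers and pellet_pad above 4 N), for 0.05 s.
At the end, for the whole second after the job is handed in: The pellet carrier lies flat on its lane floor and at rest, its nose within 3 mm of the stop wall; the tile carrier is within 6 mm of where it was (y of pellet_nose in the frame of analyser above 0.102 m and z of pellet_carrier in the frame of analyser below 0.0545 m and angle between pellet_carrier's own z axis and vertical below 0.03 rad and linear speed of pellet_carrier below 0.01 m/s and distance of tile_carrier from where it was at the start of the episode below 0.006 m); the robot touches nothing.
It fails at once if the pellet carrier is lifted (6 mm) or tipped (0.08 rad) (z of pellet_carrier in the frame of analyser above 0.058 m or angle between pellet_carrier's own z axis and vertical above 0.08 rad).
It fails at once if a finger touches a pellet (more than 0.5 N) (contact force between the fingers and pellets above 0.5 N).
It fails at once if the tile carrier is moved more than 6 mm, lifted or tipped (distance of tile_carrier from where it was at the start of the episode above 0.006 m or (z of tile_carrier in the frame of analyser above 0.058 m or angle between tile_carrier's own z axis and vertical above 0.08 rad)).
It fails at once if a bystander is moved more than 15 mm (distance of any of vial_a, vial_b, tweezers, pellet_die, powder_jar, spatula, wash_bottle from where it was at the start of the episode above 0.015 m).
It also fails if it takes over 48 s, if anything falls off the work surface, if the arm or the gripper's body presses on something with over 40 N, if the wrist force passes 120 N, or if a joint passes its speed limit or range.

## Working session

There is one attempt and no reset: what is moved stays moved. The work goes in short steps, each a Python script; the robot and the scene stay as the last script left them, time stands still between calls to the robot, and variables do not carry over. Pictures are saved under pics/ and viewed, and the job is handed in when it is done.

```bash
mkdir -p pics; python3 - <<'E'
from bench import ctrl
import cv2
for n in("top","side","wrist"):
    p=ctrl.camera_params(n); print(n,p)
    cv2.imwrite(f"pics/{n}0.png",ctrl.read_camera(n))
print(ctrl.current_t(),ctrl.current_tool_pos(),ctrl.current_eef_rot())
E
```

```text
top {'fx': 542.3016614174034, 'fy': 542.3016614174034, 'cx': 273.9426565085031, 'cy': 212.3741439423057, 'pose': array([[-0.00406597,  0.99673117, -0.08068735,  0.49858515],
       [-0.99979397, -0.00244728,  0.02014994, -0.07803828],
       [ 0.01988661,  0.08075266,  0.99653577,  1.43280039],
       [ 0.        ,  0.        ,  0.        ,  1.        ]])}
side {'fx': 512.3664909945333, 'fy': 512.3664909945333, 'cx': 288.7413695281016, 'cy': 211.10068311958165, 'pose': array([[-0.99407633,  0.06449057, -0.08748264,  0.47859609],
       [-0.10867943, -0.58232374,  0.80565988,  0.82364256],
       [ 0.00101424,  0.81039498,  0.58588305,  0.7827882 ],
       [ 0.        ,  0.        ,  0.        ,  1.        ]])}
wrist {'fx': 309.92461473562616, 'fy': 309.92461473562616, 'cx': 276.30779162437847, 'cy': 208.7569071513644, 'T_tool_cam': array([[ 9.99998822e-01, -8.82487145e-04,  1.25585055e-03,
        -2.06542954e-04],
       [ 1.44680484e-03,  2.68728043e-01, -9.63215005e-01,
        -1.71544757e-01],
       [ 5.12542600e-04,  9.63215687e-01,  2.68729003e-01,
         7.47210140e-02],
       [ 0.00000000e+00,  0.00000000e+00,  0.00000000e+00,
         1.00000000e+00]])}
0.15 [ 0.14232403 -0.60828208  0.21347239] [[ 2.27763916e-01 -1.19629515e-04  9.73716378e-01]
 [-9.73715943e-01  9.25027806e-04  2.27763928e-01]
 [-9.27962013e-04 -9.99999565e-01  9.42027891e-05]]
```

View pics/top0.png

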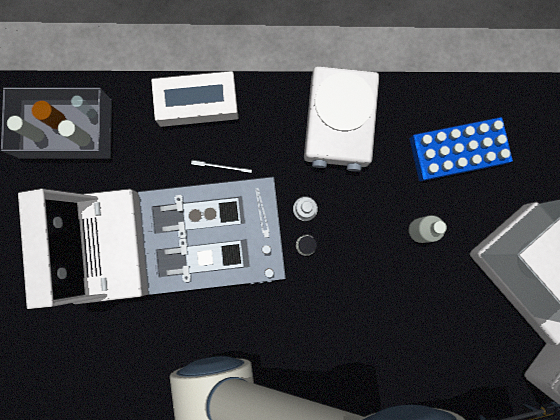

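View pics/side0.png

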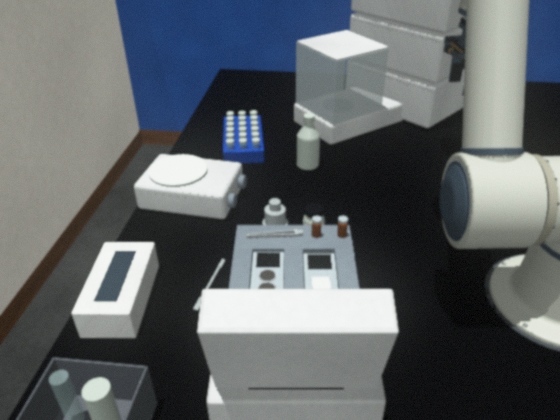

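View pics/wrist0.png

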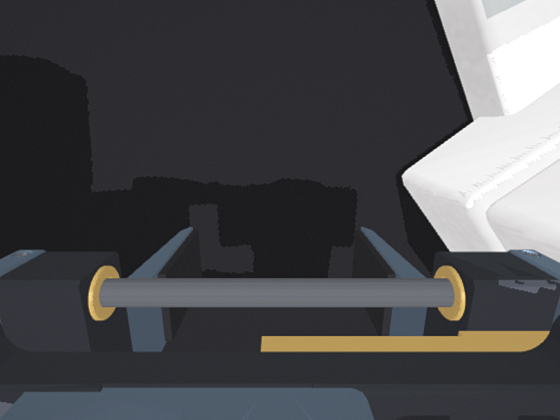

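```bash
python3 - <<'E'
import cv2
im=cv2.imread("pics/top0.png")[165:315,130:290]
cv2.imwrite("pics/topc.png",cv2.resize(im,None,fx=5,fy=5,interpolation=cv2.INTER_CUBIC)[:,:800][:600+150])
im=cv2.imread("pics/top0.png")[170:290,135:290]
cv2.imwrite("pics/topc.png",cv2.resize(im,None,fx=5,fy=5,interpolation=cv2.INTER_CUBIC))
E
```

```text
(no output)
```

View pics/topc.png

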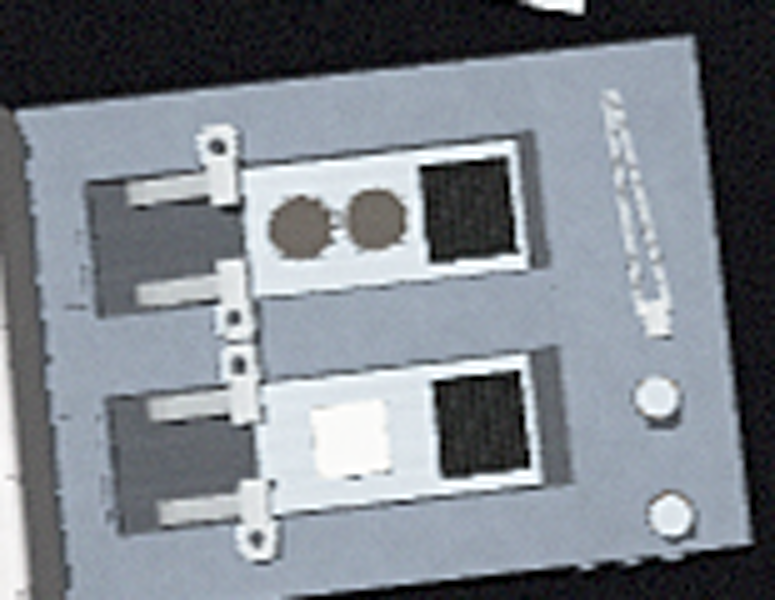

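```bash
cat > h.py <<'E'
import numpy as np
from scipy.optimize import least_squares
def proj(p,P):
    T=np.linalg.inv(p["pose"]); c=(T[:3,:3]@np.asarray(P,float).T).T+T[:3,3]
    return np.stack([p["cx"]+p["fx"]*c[:,0]/-c[:,2], p["cy"]-p["fy"]*c[:,1]/-c[:,2]],1)
def A2W(x,P):
    c,s=np.cos(x[2]),np.sin(x[2]); R=np.array([[c,-s,0],[s,c,0],[0,0,1]])
    return np.asarray(P,float)@R.T+[x[0],x[1],0]
def unproj(p,uv,z):
    d=p["pose"][:3,:3]@np.array([(uv[0]-p["cx"])/p["fx"],-(uv[1]-p["cy"])/p["fy"],-1]);o=p["pose"][:3,3]
    return o+d*(z-o[2])/d[2]
E
python3 - <<'E'
from h import *
from bench import ctrl
p=ctrl.camera_params("top")
C=[(130,-210,695,36),(-130,-210,752,543),(90,105,86,183),(20,105,98,317),(90,-125,533,130),(20,-125,549,266),(-20,105,106,398),(-90,105,120,534),(-20,-125,559,345),(-90,-125,574,483)]
P=np.array([(a,b,60) for a,b,_,_ in C])/1e3
f=lambda c:np.array([135,170])+(np.array(c)+.5)/5-.5
uv=f([(c,d) for _,_,c,d in C])
r=least_squares(lambda x:(proj(p,A2W(x,P))-uv).ravel(),[.5,.1,.0])
print(r.x,np.degrees(r.x[2]));print((proj(p,A2W(r.x,P))-uv).round(2))
np.save("an.npy",r.x)
c,s=np.cos(r.x[2]),np.sin(r.x[2])
def toA(w): d=w[:2]-r.x[:2]; return np.array([c*d[0]+s*d[1],-s*d[0]+c*d[1]])*1e3
for n,q,z in [("padcorn",(419,166),.0615),("",(508,156),.0615),("",(519,258),.0615),("",(430,266),.0615),("pel",(300,227),.0615),("pel",(377,219),.0615),("tail",(517,140),.06),("tail",(529,270),.06),("nosecorner?",(245,170),.06),("nose",(258,297),.06)]:
    w=unproj(p,f(q),z); print(n,w.round(4),toA(w).round(1))
E
```

```text
[0.54945071 0.09013612 0.11015278] 6.311289271444467
[[-0.39 -0.33]
 [-0.03  0.06]
 [-0.4  -0.47]
 [-0.13  0.21]
 [ 0.61  0.04]
 [ 0.43  0.14]
 [-0.19 -0.2 ]
 [-0.28  0.42]
 [ 0.16  0.03]
 [ 0.22  0.08]]
padcorn [0.6343 0.035  0.0615] [ 78.3 -64.1]
 [ 0.6393 -0.0101  0.0615] [  78.3 -109.5]
 [ 0.5874 -0.0157  0.0615] [  26.1 -109.4]
 [0.5835 0.0292 0.0615] [ 27.1 -64.3]
pel [0.6034 0.095  0.0615] [54.2 -1.1]
pel [0.6074 0.0561 0.0615] [ 53.9 -40.2]
tail [ 0.6476 -0.0145  0.06  ] [  86.1 -114.8]
tail [ 0.5814 -0.0207  0.06  ] [  19.6 -113.7]
nosecorner? [0.6326 0.1232 0.06  ] [86.3 23.7]
nose [0.5682 0.116  0.06  ] [21.4 23.7]
```

```bash
cat >> h.py <<'E'
an=np.load("an.npy")
def W(x,y,z): return A2W(an,[[x/1e3,y/1e3,z/1e3]])[0]
c,s=np.cos(an[2]),np.sin(an[2]); X=np.array([c,s,0]);Y=np.array([-s,c,0]);Z=np.array([0,0,1.])
R=np.stack([-X,-Z,-Y],1); R2=np.stack([X,-Z,Y],1)
def toA(w): d=w[:2]-an[:2]; return np.array([c*d[0]+s*d[1],-s*d[0]+c*d[1],w[2]])*1e3
E
python3 - <<'E'
from h import *
from bench import ctrl
for n,r in(("R",R),("R2",R2)):
    for y in(-89,-5): print(n,ctrl.ik(W(54,y,70),r), np.linalg.det(r).round(2))
E
```

```text
R [-4.86838808e+00  3.67195424e+01  8.71941124e+01 -2.54444375e-14
  5.60863451e+01  1.68820323e+02] 1.0
R None 1.0
R2 [-4.86838808e+00  3.67195424e+01  8.71941124e+01 -2.54444375e-14
  5.60863451e+01 -1.11796774e+01] 1.0
R2 [ 2.97963039e+00  3.65664724e+01  8.75629934e+01 -2.54444375e-14
  5.58705342e+01 -3.33165888e+00] 1.0
```

```bash
python3 - <<'E'
from h import *
from bench import ctrl
import cv2
p=ctrl.current_tool_pos(); ctrl.move_l([p[0],p[1],.29],vel=.2)
ctrl.goto(W(54,-91,260),R2)
ctrl.command_gripper(0.0)
ctrl.goto(W(54,-91,100),R2)
print(ctrl.current_t(),toA(ctrl.current_tool_pos()),ctrl.current_contact_force())
print(ctrl.current_eef_rot().round(3))
cv2.imwrite("pics/w1.png",ctrl.read_camera("wrist"));cv2.imwrite("pics/s1.png",ctrl.read_camera("side"))
E
```

```text
5.4667 [ 54.8462485  -91.16189453 101.09615976] [-0.12089519 -0.72051677  1.00113269]
[[ 0.994  0.001 -0.11 ]
 [ 0.11  -0.     0.994]
 [ 0.001 -1.    -0.   ]]
```

View pics/w1.png

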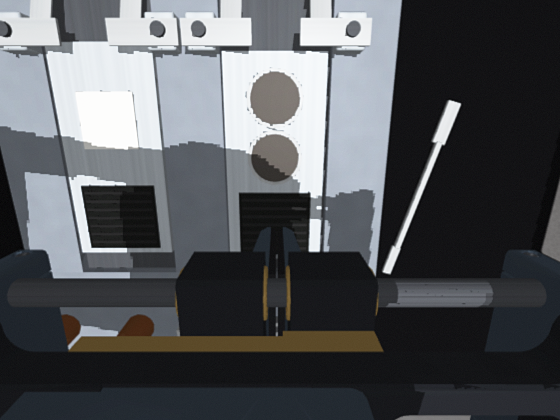

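View pics/s1.png

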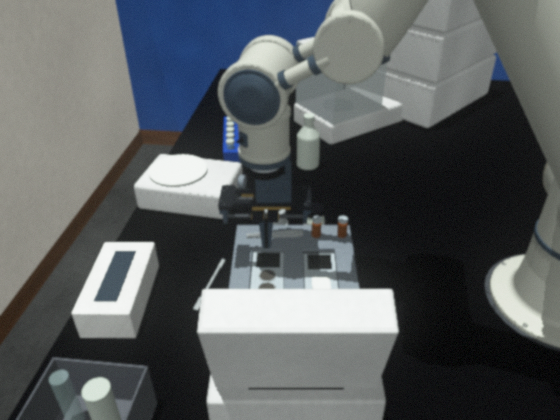

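```bash
python3 - <<'E'
from h import *
from bench import ctrl
p=ctrl.camera_params("wrist")
T=np.eye(4);T[:3,:3]=ctrl.current_eef_rot();T[:3,3]=ctrl.current_tool_pos()
p["pose"]=T@p["T_tool_cam"]
for n,q in[("padL",(240,193)),("padR",(309,193)),("pel",(274.5,158)),("pel",(274.5,98))]: print(n,toA(unproj(p,q,.0615)))
E
```

```text
padL [ 29.02635406 -62.72693323  61.5       ]
padR [ 77.35289684 -62.74299112  61.5       ]
pel [ 53.20391817 -38.39756394  61.5       ]
pel [53.24341098  0.08174529 61.5       ]
```

```bash
python3 - <<'E'
from h import *
from bench import ctrl
ctrl.move_l(W(54,-91,70),vel=.06)
f0=ctrl.current_contact_force();print("f0",f0.round(2),toA(ctrl.current_tool_pos()).round(2))
print(ctrl.move_l(W(54,-91,55),vel=.015,contact_N=6))
print(ctrl.current_t(),toA(ctrl.current_tool_pos()).round(2),(ctrl.current_contact_force()-f0).round(1))
ctrl.sleep(.2)
z=toA(ctrl.current_tool_pos())[2];print(z,(ctrl.current_contact_force()-f0).round(1))
for k in range(6):
    F=(ctrl.current_contact_force()-f0)
    if F[2]>22: break
    z-=.7; ctrl.move_l(W(54,-91,z),vel=.01); ctrl.sleep(.1)
    print(z,toA(ctrl.current_tool_pos()).round(2),(ctrl.current_contact_force()-f0).round(1))
print(ctrl.current_t())
np.save("f0.npy",f0)
E
```

```text
f0 [ 0.52  0.39 -0.19] [ 53.98 -90.97  69.84]
True
6.8417 [ 54.07 -91.01  61.78] [-2.6 -1.2 10.4]
61.778865540702995 [-1.5  0.6  8.7]
61.07886554070299 [ 54.47 -91.09  61.77] [-3.  -0.  13.7]
60.37886554070299 [ 54.8  -91.12  61.74] [-4.2  0.1 24. ]
7.7417
```

```bash
cat > slide.py <<'E'
from h import *
from bench import ctrl
import sys
f0=np.load("f0.npy")
def run(y0,y1,z,step=6,tgt=28,flim=60,vel=.025):
    y=y0
    while y<y1-1e-6:
        y=min(y+step,y1)
        ctrl.move_l(W(54,y,z),vel=vel)
        F=ctrl.current_contact_force()-f0; p=toA(ctrl.current_tool_pos())
        fy=F@Y; print(round(ctrl.current_t(),2),y,round(z,2),p.round(2),"Fx %.1f Fy %.1f Fz %.1f"%(F@X,fy,F[2]))
        if abs(fy)>flim or F[2]>70 or F[2]<8: print("stop");break
        z-=np.clip((tgt-F[2])/15*.7,-.6,.6)
    return y,z
E
python3 - <<'E'
from slide import *
import cv2
y,z=run(-91,-55,60.2)
np.save("yz.npy",[y,z])
cv2.imwrite("pics/w2.png",ctrl.read_camera("wrist"))
E
```

```text
8.13 -85 60.2 [ 55.68 -85.35  61.76] Fx -0.4 Fy -0.7 Fz 21.4
8.53 -79 59.89 [ 56.07 -79.47  61.74] Fx -0.5 Fy -1.8 Fz 23.8
8.92 -73 59.7 [ 56.28 -73.54  61.72] Fx -0.4 Fy -1.2 Fz 25.9
9.31 -67 59.6 [ 56.38 -67.55  61.72] Fx 0.3 Fy -0.8 Fz 27.3
9.7 -61 59.56 [ 56.41 -61.54  61.71] Fx -0.8 Fy -2.0 Fz 27.6
10.09 -55 59.54 [ 56.43 -55.52  61.71] Fx 0.7 Fy -2.3 Fz 28.2
```

View pics/w2.png

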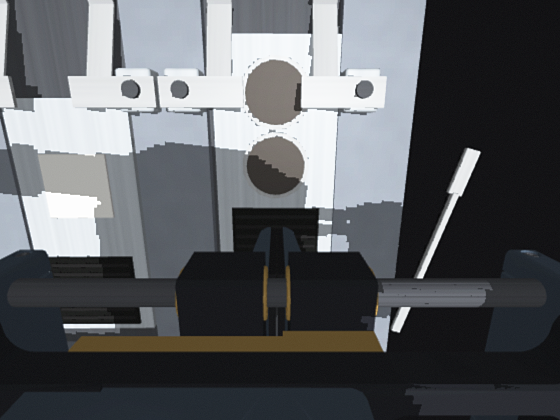

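The carrier moved with the finger: the pellets now reach the clamp bars (row 90) and the pad's front edge is at row 208. I'll keep sliding.

```bash
python3 - <<'E'
from slide import *
import cv2
y,z=np.load("yz.npy")
y,z=run(y,-19,z,step=4,tgt=32,flim=28)
np.save("yz.npy",[y,z])
cv2.imwrite("pics/w3.png",ctrl.read_camera("wrist"))
cv2.imwrite("pics/t3.png",ctrl.read_camera("top"))
E
```

```text
10.45 -51.0 59.55 [ 56.47 -51.55  61.72] Fx -0.1 Fy -1.9 Fz 28.0
10.76 -47.0 59.37 [ 56.7  -48.12  61.72] Fx -0.3 Fy -7.2 Fz 28.9
11.07 -43.0 59.22 [ 56.84 -44.46  61.68] Fx 0.2 Fy -11.2 Fz 31.1
11.38 -39.0 59.17 [ 56.88 -40.33  61.72] Fx -0.8 Fy -8.9 Fz 32.2
11.68 -35.0 59.18 [ 56.83 -36.2   61.72] Fx -0.5 Fy -8.2 Fz 32.0
11.99 -31.0 59.18 [ 56.84 -32.16  61.7 ] Fx -1.2 Fy -7.2 Fz 31.4
12.3 -27.0 59.16 [ 56.85 -28.17  61.71] Fx 0.2 Fy -8.5 Fz 31.8
12.61 -23.0 59.15 [ 56.9  -24.14  61.71] Fx 0.3 Fy -7.8 Fz 32.9
12.92 -19.0 59.19 [ 56.8  -20.1   61.68] Fx -1.1 Fy -7.8 Fz 32.3
```

View pics/w3.png

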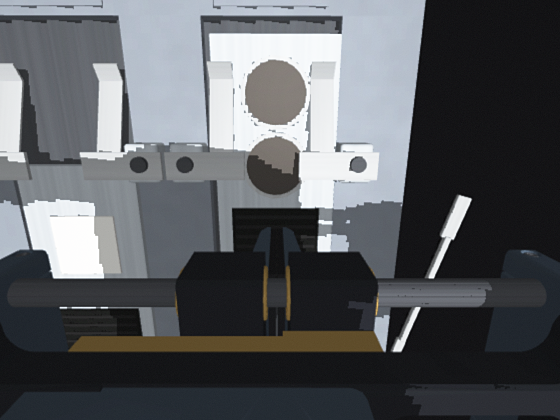

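The springs bear on the plate and there was no slip: the pad edge is still at row 208. The nose is at row 34 and the stop at about row 18, a gap of about 8 mm.

```bash
python3 - <<'E'
from slide import *
import cv2
y,z=np.load("yz.npy")
y,z=run(y,-4,z,step=1.5,tgt=32,flim=22,vel=.015)
np.save("yz.npy",[y,z])
ctrl.sleep(.3);print(toA(ctrl.current_tool_pos()),(ctrl.current_contact_force()-f0)@Y)
cv2.imwrite("pics/w4.png",ctrl.read_camera("wrist"))
E
```

```text
13.27 -17.5 59.2 [ 56.83 -18.79  61.7 ] Fx 0.0 Fy -9.8 Fz 32.4
13.52 -16.0 59.22 [ 56.78 -17.3   61.67] Fx -0.6 Fy -10.0 Fz 31.1
13.77 -14.5 59.18 [ 56.84 -15.83  61.69] Fx -1.5 Fy -10.4 Fz 32.6
14.02 -13.0 59.21 [ 56.82 -14.32  61.7 ] Fx -1.1 Fy -9.9 Fz 32.1
14.27 -11.5 59.21 [ 56.8  -12.79  61.72] Fx -0.6 Fy -10.3 Fz 32.2
14.52 -10.0 59.22 [ 56.84 -11.93  61.7 ] Fx -1.1 Fy -15.7 Fz 31.5
14.77 -8.5 59.2 [ 56.89 -11.37  61.7 ] Fx 0.0 Fy -24.4 Fz 32.1
stop
[ 56.88948066 -11.41062712  61.692445  ] -24.12817002880993
```

View pics/w4.png

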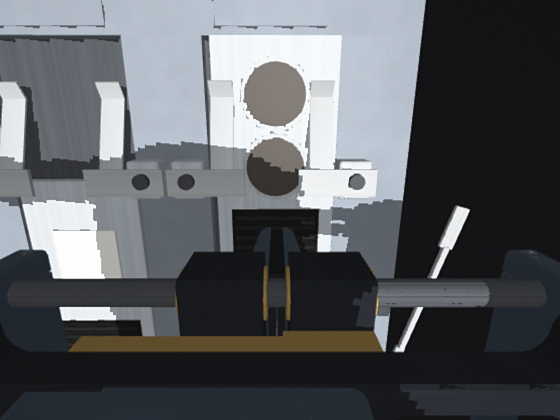

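The nose is flush with the stop (row 36) and Fy rises steeply, so it is home. I'll lift straight up and check.

```bash
python3 - <<'E'
from slide import *
import cv2
y,z=np.load("yz.npy")
ctrl.move_l(W(54,y,66),vel=.03)
ctrl.move_l(W(54,y,110),vel=.1)
ctrl.move_l(W(54,y-10,230),vel=.15)
ctrl.sleep(.3)
print(ctrl.current_t(),ctrl.current_contact_force()-f0)
p=ctrl.camera_params("wrist")
T=np.eye(4);T[:3,:3]=ctrl.current_eef_rot();T[:3,3]=ctrl.current_tool_pos()
np.save("T5.npy",T@p["T_tool_cam"])
cv2.imwrite("pics/w5.png",ctrl.read_camera("wrist"))
im=ctrl.read_camera("top");cv2.imwrite("pics/t5.png",im)
E
```

```text
17.3333 [-0.5762821   0.00220896  0.2417594 ]
```

View pics/w5.png

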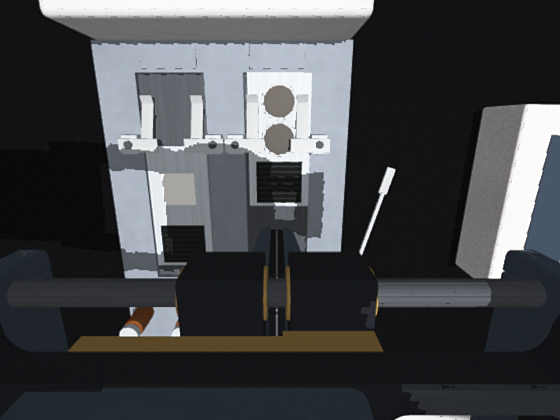

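View pics/t5.png

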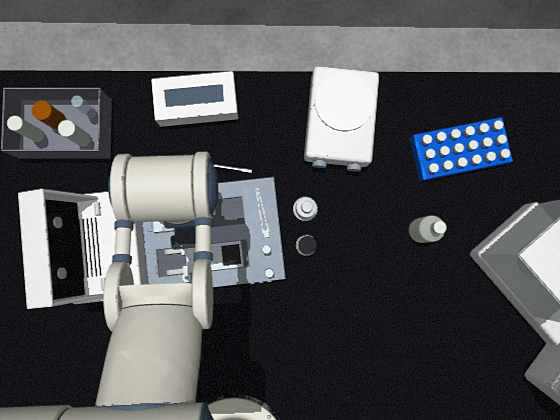

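```bash
python3 - <<'E'
from h import *
from bench import ctrl
p=ctrl.camera_params("wrist");p["pose"]=np.load("T5.npy")
for n,q,z,e in[("padfront",(279,162),.0615,"15"),("tail",(279,205.5),.06,-35),("pel1",(279,139),.0615,39),("pel2",(279,101),.0615,77),("stop",(240,72),.06,105),("nose",(279,72),.06,105)]: print(n,toA(unproj(p,q,z)).round(1),e)
ctrl.sign_off()
E
```

```text
padfront [55.3 16.3 61.5] 15
tail [ 55.5 -33.3  60. ] -35
pel1 [55.2 40.8 61.5] 39
pel2 [55.1 79.3 61.5] 77
stop [ 15.4 107.3  60. ] 105
nose [ 55.1 107.3  60. ] 105
the job is handed in; nothing more can be done
```

The pellet carrier is home against the stop, and I have handed the job in; it reported no verdict.

- **Slide:** With the gripper shut, I pressed the rubber pad at about 21–33 N and slid the carrier about 79 mm under the springs. The vertical force was about 32 N on reaching the stop. The push force along the lane then rose from about 10 N to 24 N, and I lifted straight up.
- **Position check:** In the last wrist picture the nose is level with the stop wall, and both measure y ≈ 107 mm. The tail, pellets and pad edge also come out about 1–2 mm further along than expected. That matches the calibration error of about 2 mm.
- **Tool and clock:** The tool hangs free, with a residual force of about 0.6 N or less. The arm's clock read about 17 s at the last check.
- **Other objects:** In the pictures the tile carrier, tweezers, vials and other bystanders look unmoved. I judged that by eye and did not measure it, and in the last top picture the arm hides part of the analyser.

No check failed.

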